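Strip the shaft in the vice

TASK

Strip the shaft that stands in the bench vice, one part at a time from the top: the nut goes in the round steel dish, the spacer on the dark flat plate where it will be measured, the worn bearing in the cardboard scrap box and the gear in the wire wash basket. Lay every part down flat, well inside its place; do not drop any, and leave the calliper lying where it is.

Things in the scene. Friction and masses are not known exactly. Their poses are not given: they have to be found in the camera images.
- nut: dark steel hexagon nut, 30 mm across flats (34.6 across corners), 14 mm high, bore 20 mm; topmost on the shaft, its underside 215 mm above the bench, already unscrewed (lifts straight off). Origin: centre of its underside; z up its bore; its x axis is normal to a pair of flats (others every 60 degrees). About 60 g.
- spacer: pale aluminium ring, 42 mm outside, 23 mm bore, 14 mm high; lies loose under the nut, its underside 201 mm above the bench. Origin: centre of its underside, z up. About 70 g.
- bearing: ball bearing with black seals between bright steel races, 52 mm outside, 25 mm bore, 15 mm high; lies loose under the spacer, its underside 186 mm above the bench. Origin: centre of its underside, z up. About 130 g.
- gear: bright steel spur gear, 68 mm over the teeth, 25 mm bore, 18 mm high; the lowest on the shaft, loose under the bearing, its underside 168 mm above the bench on the shaft's 36 mm collar, free space below its rim. Grip it across the teeth at any angle. Origin: centre of its underside, z up. About 380 g.
- vice: blue bench vice, fixed, an upright steel shaft in its jaws. Origin: on the bench under the shaft axis; -x towards its tommy bar. Jaw tops 141 mm up, 116 wide; vice reaches from 210 mm before to 165 behind the shaft, 190 wide at most. Shaft end 226 mm up. The shaft is 21 mm thick in gear and bearing, 19 in spacer, 16 in nut: parts slide straight up with 2 mm of play all round.
- dish: round stainless parts dish, fixed, 151 mm over the rim, 27 mm high; flat floor 110 mm across, 4 mm above the bench, flaring wall. Place of the nut. Origin: centre of its underside on the bench, z up.
- plate: dark granite inspection flat, a plain slab, fixed, 100 mm (its x) by 130 mm (its y), top face 30 mm above the bench. Place of the spacer. Origin: centre of its underside, z up.
- carton: low open cardboard box, fixed, 130 mm (its x) by 160 mm (its y) outside, walls 4 mm thick and 45 mm high, floor 4 mm above the bench. Place of the bearing. Origin: centre of its underside, z up.
- basket: open steel-wire wash basket, fixed, 130 mm (its x) by 170 mm (its y) outside, walls 4 mm thick and 45 mm high, floor 4 mm above the bench. Place of the gear. Origin: centre of its underside, z up.
- calliper: digital calliper lying loose on the bench at the robot's left, 230 mm long, 12 mm high, bright beam with a black slider; to be left alone. Origin: middle of its beam, on the bench; x along the beam, jaws at -x.
Not all that is in view belongs to the job. What is shaped like the gear but blue or green is not meant.

How it is judged:
By the outcome, as a careful person would: the job done as asked, in the order asked, and still so for the second after the job is handed in, with the robot touching nothing.
It also fails if it takes over 128 s, if anything falls off the work surface, if the arm or the gripper's body presses on something with over 40 N, if the wrist force passes 120 N, or if a joint passes its speed limit or range.

ROBOT

A 6-joint arm with a two-finger parallel gripper is mounted at the origin on the work surface. World frame = base frame: x ahead of the robot, y to its left, z up, the work surface at z = 0. Lengths are in m, angles in rad, forces in N, time in s.
With the tool pointing down it reaches from about 0.35 to 0.975 m from the base axis. Payload 4.9 kg.
Tool frame: the origin (TCP) lies on the centre line of the jaws, within the pads' length; the fingertips stand 22 mm ahead of it and the grasp point (between the pads) lies 3 mm ahead of it (manip.tcp_to_tips is the distance from the TCP to the fingertips, in m); z points along the fingers, x is the direction in which the jaws open and shut, and the axes are right-handed (so a half turn about z gives the same grasp; the last joint's range is limited). The gripper opens to 85 mm and grips with 20 to 120 N. Pads are 22 mm wide; open, the fingers measure 114 mm over their backs; the gripper's body (76 mm by 85 mm) begins 54 mm behind the grasp point. The pads swing forward as they close: fully open they stand 13 mm farther back than shut.
Start: joints at [-1.297, 0.053, 1.613, -0, 1.476, -0.119], TCP at [0.239, -0.577, 0.253] pointing down, gripper open.
Joint ranges: [-3.01, 3.01], [-1.01, 2.22], [0.06, 2.58], [-1.02, 4.17], [0.09, 2.62], [-3.14, 3.14]. Speed limits (rad/s): [2.57, 2.57, 3.14, 3.14, 3.14, 3.14].

INTERFACE

Orientations are given as a unit quaternion [w, x, y, z].
In Python, from plant import manip gives the robot as it stands.
- The arm moves only by the shell command python3 -m pendant 'ROWS'. ROWS is a JSON object of lists of equal length, an entry for each row: "linear": the shift along the tool's x, y, z in cm, a list of three; "rotation": the turn, a rotation vector about the tool's x, y, z in degrees, a list of three; "grip": the closure, from 0 (fully open) to 1 (shut). A call has exactly 10 rows; each row is the pose to reach, as a shift and turn from the pose commanded when the call began, along the tool's axes at that moment; what a row does not reach only later rows make up. A row lasts 1/12 s, in which the tool goes at most 41.7 mm and 7.16 degrees, less where a joint would pass 70% of its speed; a pose out of reach is approached as far as the arm can. A call with a gripper value outside its range is refused whole. The fingers move at their own pace and stop on an object; the grip force is fixed at half the most. Time passes only in rows, so rows that repeat a pose let the fingers close, or fill a call up. It gives the time, the measured TCP pose, the force and the opening at its end, in the units of the state.
- manip.state(): the state, without advancing time (a new reading comes with each control period).
- manip.grab_frame(name): name is "scene" or "top" or "wrist"; returns the picture (480x640x3 uint8, red, green, blue); there is no depth.
- manip.calibration(name): a dict with "fx", "fy", "cx", "cy" (pixels), "cam_to_world" (4x4, takes a point from camera to world coordinates). Camera axes: x right, y up, looking along -z (the intrinsics and any distortion apply to the point x, -y, -z); pixel columns grow to the right and rows downward; lengths in m; the calibration is good to about 2 mm. The wrist camera is an equidistant fisheye: a pixel r from the principal point sees the ray r / f radians off the axis. A picture is of the moment at which its call begins: read the wrist's pose just before it. calibration takes no time and is no camera call; for the wrist camera it gives the pose at the moment of the call.
- manip.job_done(): hands the job in, once; it reports no verdict.
The state is a dict: "time": time; "joint_pos": joint angles; "joint_vel": joint speeds; "joint_efforts": joint torques, N m; "tool_pos": TCP position; "tool_rot": TCP orientation; "contact_force": force on the tool from outside, world axes, zero at the start; "ft_torque": the same for the moment, N m; "gripper_width": opening from 0.0 (shut) to 1.0 (fully open).
Only numpy, scipy, OpenCV 4.12 (cv2) and the standard library are available. Lean on these libraries where they do the work, as an engineer would, in place of code of your own. Each camera call takes 0.05 s, during which the arm holds its last target. There are 200 camera calls.

## Working session

There is one attempt and no reset: what is moved stays moved. The work goes in short steps, Python scripts to look and compute and a shell command to move; the robot and the scene stay as the last step left them, time stands still between calls to the robot, and variables do not carry over. Pictures are saved under pics/ and viewed, about 12 in all and at most 16, crops included, and the job is handed in when it is done.

```bash
mkdir -p pics; ls
python3 - <<'E'
from plant import manip
import cv2,json
print(manip.state(), manip.tcp_to_tips)
for n in("scene","top"):
    cv2.imwrite(f"pics/{n}0.png",cv2.cvtColor(manip.grab_frame(n),cv2.COLOR_RGB2BGR)); print(n,manip.calibration(n))
E
```

```text
pics
{'time': 0.0, 'joint_pos': array([-1.29700542e+00,  5.33436919e-02,  1.61430289e+00,  1.30605135e-05,
        1.47599646e+00, -1.18985291e-01]), 'joint_vel': array([ 0.00064125, -0.0011052 , -0.00082895,  0.00131922, -0.00028823,
       -0.00201128]), 'joint_efforts': array([-2.49384408e-03, -3.93686485e+01, -3.70178998e+01, -2.30088754e-04,
        7.09865824e-03,  1.56256554e-07]), 'tool_pos': array([ 0.23907556, -0.57683833,  0.25206583]), 'tool_rot': array([-6.71633467e-04,  8.31490249e-01, -5.55538400e-01, -7.74577966e-04]), 'contact_force': array([ 0.76341289, -0.27318635, -1.14286388]), 'ft_torque': array([0.03192108, 0.02822773, 0.0301431 ]), 'gripper_width': 1.0028780144790097} 0.022
scene {'fx': 476.0175897762258, 'fy': 476.0175897762258, 'cx': 320.99517350039923, 'cy': 239.99526466113036, 'cam_to_world': array([[ 0.37274979, -0.60243101,  0.70578642,  1.32089006],
       [ 0.92780839,  0.22955507, -0.29406813, -0.23592045],
       [ 0.01513891,  0.76444839,  0.64450715,  0.83495475],
       [ 0.        ,  0.        ,  0.        ,  1.        ]])}
top {'fx': 603.5477241589988, 'fy': 603.5477241589988, 'cx': 329.709197575576, 'cy': 241.73454092280005, 'cam_to_world': array([[-0.01333957,  0.99675881, -0.07933427,  0.45525563],
       [-0.99990928, -0.01314921,  0.00292141,  0.0941779 ],
       [ 0.00186876,  0.07936604,  0.99684379,  1.59725076],
       [ 0.        ,  0.        ,  0.        ,  1.        ]])}
```

View pics/scene0.png

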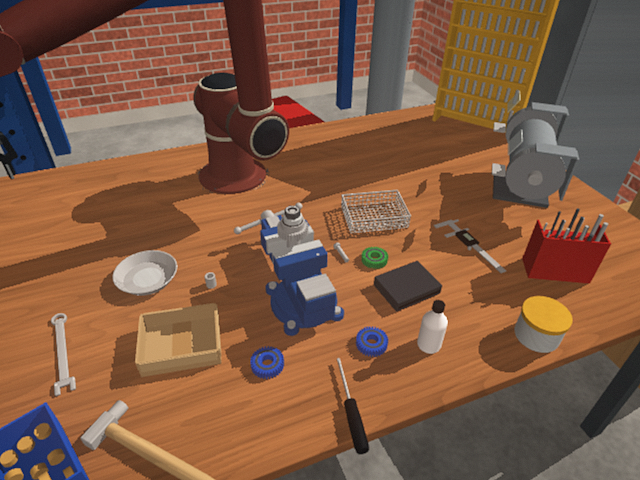

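View pics/top0.png

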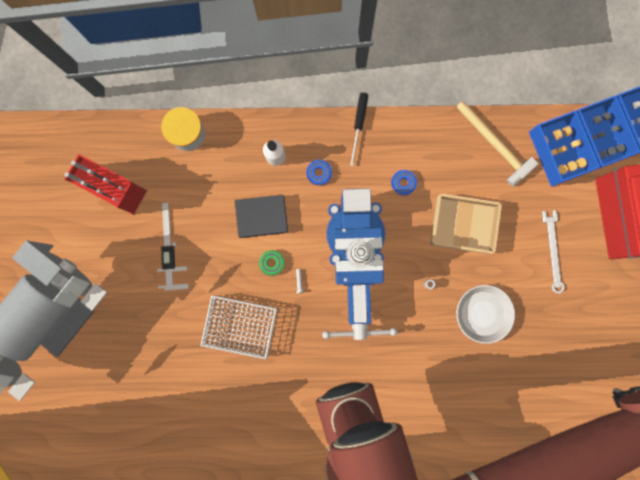

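The scene view shows the shaft stack at about (292,215). In the top view the shaft is at about (361,252), dish (486,313), plate (261,216), carton (467,223), basket (239,326) and calliper (168,250). Next I'll zoom in.

```bash
cat > h.py <<'E'
from plant import manip
import numpy as np, cv2
from scipy.spatial.transform import Rotation as R
def rot(q): return R.from_quat(np.r_[q[1:],q[0]]).as_matrix()
def pix2w(n,u,v,z,c=None):
    c=c or manip.calibration(n); T=c["cam_to_world"]
    d=np.array([(u-c["cx"])/c["fx"],(v-c["cy"])/c["fy"]])
    if n=="wrist":
        r=np.hypot(*d); d=np.r_[d*np.sin(r)/max(r,1e-9),np.cos(r)]
    else: d=np.r_[d,1]
    d=T[:3,:3]@(d*[1,-1,-1]); o=T[:3,3]
    return o+d*(z-o[2])/d[2]
def w2pix(n,p,c=None):
    c=c or manip.calibration(n); T=c["cam_to_world"]
    q=(T[:3,:3].T@(np.asarray(p)-T[:3,3]))*[1,-1,-1]
    if n=="wrist":
        s=np.hypot(q[0],q[1]); th=np.arctan2(s,q[2]); a=q[:2]/max(s,1e-9)*th
    else: a=q[:2]/q[2]
    return np.array([c["cx"]+c["fx"]*a[0],c["cy"]+c["fy"]*a[1]])
def snap(n,f):
    c=manip.calibration(n); im=cv2.cvtColor(manip.grab_frame(n),cv2.COLOR_RGB2BGR); cv2.imwrite(f"pics/{f}.png",im); return im,c
def pose():
    s=manip.state(); M=rot(s["tool_rot"]); return s["tool_pos"],M,s
def go(p,yaw=None):
    """shift (cm, tool axes) and rotvec (deg) to TCP at p, pointing down, tool x along yaw deg (mod 180)"""
    t,M,s=pose(); sh=M.T@(np.asarray(p)-t)*100
    if yaw is None: yaw=np.degrees(np.arctan2(M[1,0],M[0,0])); 
    best=None
    for k in(0,180):
        a=np.radians(yaw+k); x=np.array([np.cos(a),np.sin(a),0]); z=np.array([0,0,-1.]); G=np.c_[x,np.cross(z,x),z]
        r=np.degrees(R.from_matrix(M.T@G).as_rotvec())
        print("shift",sh.round(2),"rot",r.round(1))
    print("tcp",t.round(4),"yaw",np.degrees(np.arctan2(M[1,0],M[0,0])).round(1),"tilt z",M[:,2].round(4),"j6",s["joint_pos"][5].round(2),"F",s["contact_force"].round(1),"w",s["gripper_width"].round(3),"t",s["time"])
E
python3 - <<'E'
from h import *
im=cv2.imread("pics/top0.png")
cv2.imwrite("pics/topc.png",cv2.resize(im[175:375,190:530],None,fx=2.35,fy=2.35,interpolation=cv2.INTER_CUBIC))
for n,u,v,z in [("shaft",361,252,.229),("dish",486,313,.027),("plate",261,216,.03),("carton",467,223,.045),("basket",239,326,.045),("call",168,250,.01)]: print(n,pix2w("top",u,v,z).round(3))
print(pix2w("scene",292,212,.229).round(3))
go([0.47,0.05,.4])
E
```

```text
shaft [0.54  0.019 0.229]
dish [ 0.39  -0.312  0.027]
plate [0.65  0.268 0.03 ]
carton [ 0.623 -0.266  0.045]
basket [0.366 0.324 0.045]
call [0.565 0.516 0.01 ]
[0.55  0.017 0.229]
shift [-49.1  -45.33 -14.68] rot [-0.   0.1 -0. ]
shift [-49.1  -45.33 -14.68] rot [  0.2   0.  180. ]Traceback (most recent call last):
  File "<stdin>", line 6, in <module>
  File "h.py", line 33, in go
    print("tcp",t.round(4),"yaw",np.degrees(np.arctan2(M[1,0],M[0,0])).round(1),"tilt z",M[:,2].round(4),"j6",s["joint_pos"][5].round(2),"F",s["contact_force"].round(1),"w",s["gripper_width"].round(3),"t",s["time"])
                                                                                                                                                                             ^^^^^^^^^^^^^^^^^^^^^^^^
AttributeError: 'float' object has no attribute 'round'
```

View pics/topc.png

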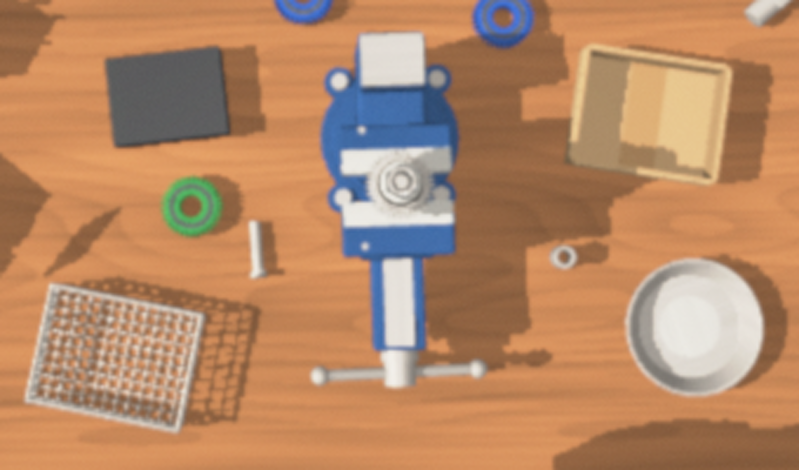

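```bash
sed -i 's/s\["gripper_width"\].round(3)/round(s["gripper_width"],3)/' h.py
python3 - <<'E'
from h import *
def P(n,z,*uv):
    w=np.array([pix2w("top",190+u/2.35,175+v/2.35,z) for u,v in uv]); e=w-np.roll(w,-1,0)
    print(n,w.mean(0).round(4),"sides",np.hypot(e[:,0],e[:,1]).round(3),"yaw",np.degrees(np.arctan2(e[:,1],e[:,0])).round(1))
P("plate",.03,(106,58),(219,47),(229,133),(115,146))
P("carton",.045,(585,45),(731,68),(714,184),(568,160))
P("basket",.045,(52,285),(203,313),(180,431),(27,402))
P("dish",.027,(626,327),(763,327)); P("dishv",.027,(694.5,259),(694.5,395)); P("shaft",.226,(402,181))
t,M,s=pose();T=manip.calibration("wrist")["cam_to_world"]
print("cam in tool",(M.T@(T[:3,3]-t)).round(4),"\n",(M.T@T[:3,:3]).round(3))
go([0.54,0.019,.38],-67.5)
E
```

```text
plate [0.6503 0.2678 0.03  ] sides [0.126 0.097 0.127 0.099] yaw [  94.9    6.2  -84.2 -174.3]
carton [ 0.6214 -0.2646  0.045 ] sides [0.163 0.13  0.162 0.129] yaw [  80.2  -10.3 -100.1  170.1]
basket [0.3633 0.3235 0.045 ] sides [0.167 0.129 0.169 0.129] yaw [  78.8  -11.5 -101.4  168. ]
dish [ 0.387  -0.3109  0.027 ] sides [0.151 0.151] yaw [ 89.2 -90.8]
dishv [ 0.3873 -0.3109  0.027 ] sides [0.149 0.149] yaw [ -1.9 178.1]
shaft [0.54   0.0191 0.226 ] sides [0.] yaw [0.]
cam in tool [-0.0009 -0.0808 -0.1207] 
 [[ 1.     0.001  0.   ]
 [ 0.001 -0.95  -0.312]
 [ 0.     0.312 -0.95 ]]
shift [-43.55 -50.61 -12.69] rot [-0.   0.1  0. ]
shift [-43.55 -50.61 -12.69] rot [  -0.2   -0.  -180. ]
tcp [ 0.2391 -0.5769  0.2522] yaw -67.5 tilt z [-5.0e-04  1.8e-03 -1.0e+00] j6 -0.12 F [-0.3 -0.4 -1. ] w 1.005 t 0.1
```

```bash
python3 -m pendant '{"linear":[[-2,-2.3,-1],[-4.5,-5.2,-2],[-7,-8.2,-3],[-9.6,-11.2,-4],[-12.2,-14.2,-5],[-14.8,-17.2,-6],[-17.4,-20.2,-7],[-20,-23.2,-8],[-22.6,-26.2,-9],[-25,-29,-10]],"rotation":[[0,0,0],[0,0,0],[0,0,0],[0,0,0],[0,0,0],[0,0,0],[0,0,0],[0,0,0],[0,0,0],[0,0,0]],"grip":[0,0,0,0,0,0,0,0,0,0]}'
python3 -m pendant '{"linear":[[-2.5,-2.9,-0.5],[-5,-5.8,-1],[-7.5,-8.7,-1.5],[-10,-11.6,-2],[-12.5,-14.5,-2.2],[-15,-17.3,-2.4],[-17,-19.6,-2.6],[-18.3,-21.2,-2.7],[-18.5,-21.6,-2.7],[-18.5,-21.6,-2.7]],"rotation":[[0,0,0],[0,0,0],[0,0,0],[0,0,0],[0,0,0],[0,0,0],[0,0,0],[0,0,0],[0,0,0],[0,0,0]],"grip":[0,0,0,0,0,0,0,0,0,0]}'
python3 - <<'E'
from h import *
go([0.54,0.019,.38],-67.5)
im,c=snap("wrist","w1"); print(c["fx"],c["cx"],c["cy"],w2pix("wrist",[.54,.019,.229],c))
np.save("w1.npy",c,allow_pickle=True)
u,v=map(int,w2pix("wrist",[.54,.019,.229],c)); u=np.clip(u,80,560);v=np.clip(v,60,420)
print(u,v)
cv2.imwrite("pics/w1c.png",cv2.resize(im[v-60:v+60,u-80:u+80],None,fx=5,fy=5,interpolation=cv2.INTER_CUBIC))
E
```

```text
time: 0.93
tool_pos: [0.4117, -0.2332, 0.3534]
tool_rot: [-0.0, 0.832, -0.555, -0.0]
contact_force: [0.8, -0.2, -0.1]
gripper_width: 0.997
time: 1.77
tool_pos: [0.5403, 0.0191, 0.3795]
tool_rot: [0.0, 0.832, -0.555, -0.001]
contact_force: [-0.6, 0.1, -0.2]
gripper_width: 0.998
shift [-0.    0.04 -0.05] rot [0.1 0.  0.1]
shift [-0.    0.04 -0.05] rot [-0.000e+00  1.000e-01 -1.799e+02]
tcp [0.5403 0.0191 0.3795] yaw -67.4 tilt z [-1.5e-03 -1.0e-04 -1.0e+00] j6 1.07 F [-0.6  0.1 -0.2] w 0.998 t 1.7667
371.64829954431775 316.5132230638921 242.32914186513364 [317.89577745 232.19065795]
317 232
```

View pics/w1c.png

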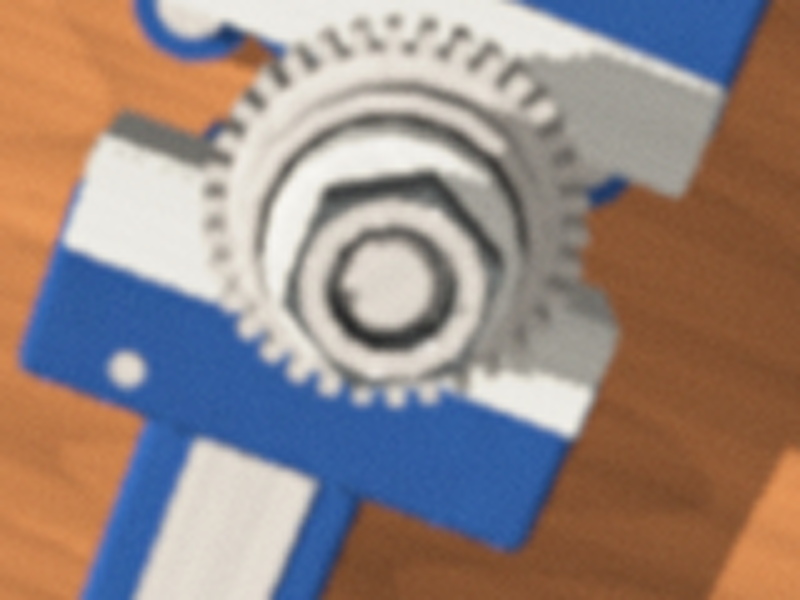

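The wrist crop shows nut face centre at crop (393,284), with the lower edge of the camera-side flat running from about (326,191) to (435,177). I'll overlay a model to fit its yaw.

Run:
```python
from h import *
c=np.load("w1.npy",allow_pickle=True).item(); im=cv2.imread("pics/w1.png")
f=lambda u,v,z: pix2w("wrist",237+(u+.5)/5-.5,172+(v+.5)/5-.5,z,c)
a,b=f(326,191,.215),f(435,177,.215); d=b-a
print("edge",a,b,np.linalg.norm(d),"dir",np.degrees(np.arctan2(d[1],d[0])))
ctr=f(393,284,.226); print("shaft end",ctr, "nut rim", f(395,285,.229))
yaw=np.degrees(np.arctan2(d[1],d[0]))+90
o=cv2.resize(im[172:292,237:397],None,fx=5,fy=5,interpolation=cv2.INTER_CUBIC)
def poly(r,n,z,ph,col):
    q=[]
    for k in range(n):
        t=np.radians(ph+360*k/n); q.append((w2pix("wrist",[ctr[0]+r*np.cos(t),ctr[1]+r*np.sin(t),z],c)-[237,172]+.5)*5-.5)
    cv2.polylines(o,[np.int32(q)],True,col,1)
poly(.0173,6,.215,yaw+30,(0,0,255));poly(.0173,6,.229,yaw+30,(0,255,0));poly(.034,60,.186,0,(255,0,255));poly(.021,60,.215,0,(255,255,0));poly(.008,40,.226,0,(0,255,255))
cv2.imwrite("pics/w1o.png",o); print(yaw%60)
```

```text
edge [0.54827695 0.03614384 0.215     ] [0.5569487 0.0211695 0.215    ] 0.017304040518785337 dir -59.924568338578425
shaft end [0.54118203 0.02172592 0.226     ] nut rim [0.54195768 0.02170575 0.229     ]
30.075431661421575
```

View pics/w1o.png

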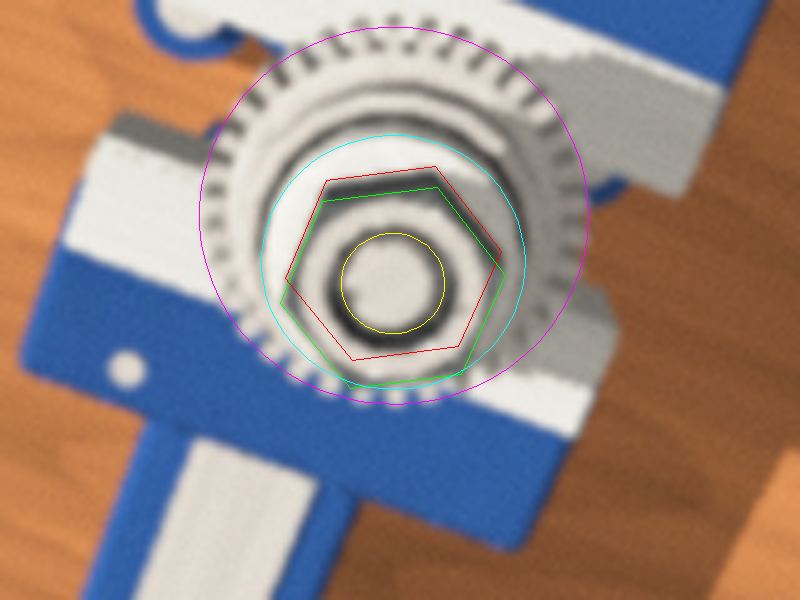

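```bash
python3 -m pendant '{"linear":[[-0.1,0,1],[-0.1,0,2.5],[-0.1,0,4.5],[-0.1,0,6.5],[-0.1,0,8.5],[-0.1,0,9.7],[-0.1,0,10.4],[-0.1,0,10.4],[-0.1,0,10.4],[-0.1,0,10.4]],"rotation":[[0,0,4],[0,0,9],[0,0,15],[0,0,20],[0,0,22.5],[0,0,22.5],[0,0,22.5],[0,0,22.5],[0,0,22.5],[0,0,22.5]],"grip":[0.45,0.45,0.45,0.45,0.45,0.45,0.45,0.45,0.45,0.45]}'
python3 - <<'E'
from h import *
go([0.54,0.0205,.25],-90)
im,c=snap("wrist","w2"); np.save("w2.npy",c,allow_pickle=True)
t,M,s=pose()
for dz in(0,.01,.022,.035): print(dz,[w2pix("wrist",t+M@[x,0,dz],c).round(1) for x in(-.0225,.0225)])
E
```

```text
time: 2.65
tool_pos: [0.5404, 0.0187, 0.278]
tool_rot: [-0.001, 0.707, -0.707, 0.001]
contact_force: [0.5, -0.7, 0.5]
gripper_width: 0.554
shift [-0.18  0.05  2.8 ] rot [-0.1 -0.   0. ]
shift [-0.18  0.05  2.8 ] rot [   0.    -0.2 -180. ]
tcp [0.5404 0.0187 0.278 ] yaw -90.0 tilt z [ 2.5e-03 -3.0e-04 -1.0e+00] j6 1.47 F [ 0.5 -0.7  0.5] w 0.554 t 2.65
0 [array([261.4, 342. ]), array([377.2, 341.8])]
0.01 [array([264.5, 328.8]), array([373.8, 328.6])]
0.022 [array([267.9, 314.6]), array([370.1, 314.5])]
0.035 [array([271.1, 301.2]), array([366.5, 301.1])]
```

View pics/w2.png

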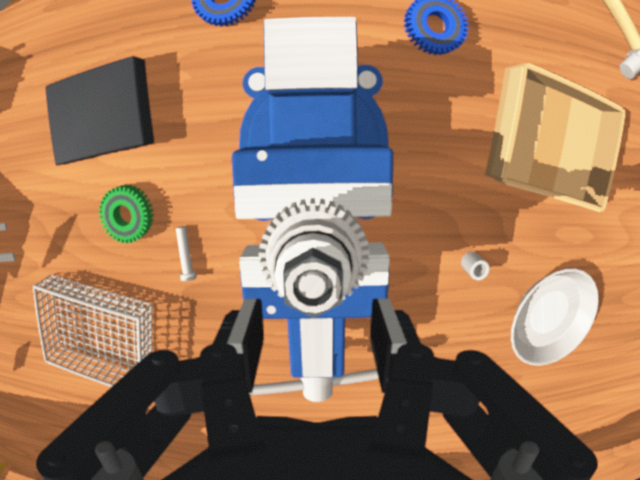

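Run:
```python
from h import *
c=np.load("w2.npy",allow_pickle=True).item(); t,M,s=pose()
for y in(-.011,.011):
  for dz in(.009,.015,.022,.03): print(y,dz,[w2pix("wrist",t+M@[x,y,dz],c).round(1) for x in(-.0235,.0235)])
im=cv2.imread("pics/w2.png"); cv2.imwrite("pics/w2c.png",cv2.resize(im[240:390,220:420],None,fx=4,fy=4,interpolation=cv2.INTER_CUBIC))
```

```text
-0.011 0.009 [array([260. , 306.5]), array([378.4, 306.3])]
-0.011 0.015 [array([262. , 299.6]), array([376.2, 299.4])]
-0.011 0.022 [array([264.2, 292.2]), array([373.9, 292.1])]
-0.011 0.03 [array([266.5, 284.5]), array([371.4, 284.3])]
0.011 0.009 [array([263.6, 351.8]), array([374.6, 351.6])]
0.011 0.015 [array([265.3, 344. ]), array([372.7, 343.8])]
0.011 0.022 [array([267.1, 335.5]), array([370.7, 335.3])]
0.011 0.03 [array([269.1, 326.5]), array([368.6, 326.4])]
```

View pics/w2c.png

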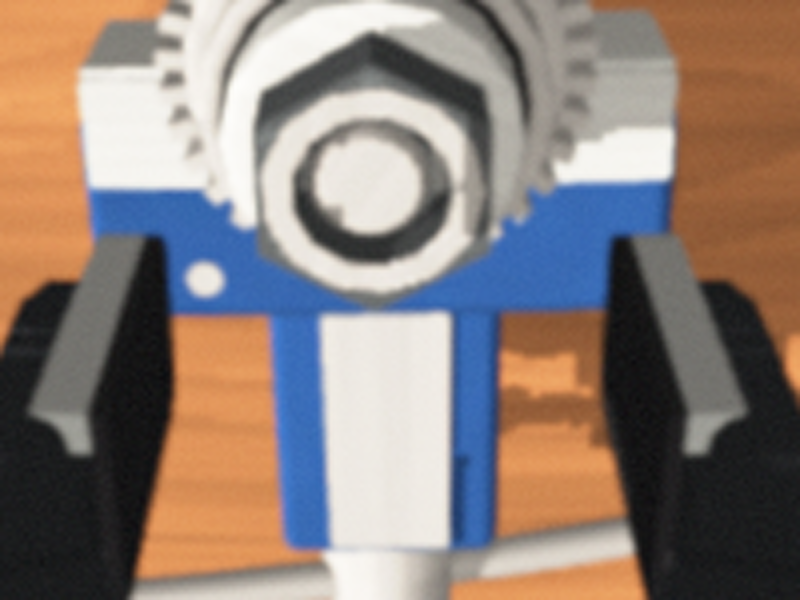

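The jaw tips are at about (261,299) and (372,299), so they sit about 15 mm ahead of the TCP at a 47 mm opening. The nut's flats are square to the jaws and about 1.5 mm left of centre.

```bash
python3 -m pendant '{"linear":[[-0.15,0.05,0.5],[-0.15,0.05,1.5],[-0.15,0.05,2.5],[-0.15,0.05,3.3],[-0.15,0.05,3.8],[-0.15,0.05,4.0],[-0.15,0.05,4.0],[-0.15,0.05,4.0],[-0.15,0.05,4.0],[-0.15,0.05,4.0]],"rotation":[[0,0,0],[0,0,0],[0,0,0],[0,0,0],[0,0,0],[0,0,0],[0,0,0],[0,0,0],[0,0,0],[0,0,0]],"grip":[0.45,0.45,0.45,0.45,0.45,0.45,0.45,0.45,0.45,0.45]}'
python3 - <<'E'
from h import *
go([0.54,0.0205,.236],-90)
im,c=snap("wrist","w3")
go([0.54,0.0205,.236],-90)
cv2.imwrite("pics/w3c.png",cv2.resize(im[240:390,220:420],None,fx=4,fy=4,interpolation=cv2.INTER_CUBIC))
E
```

```text
time: 3.53
tool_pos: [0.5396, 0.0206, 0.237]
tool_rot: [-0.0, 0.707, -0.707, 0.0]
contact_force: [0.3, -0.1, 0.5]
gripper_width: 0.554
shift [ 0.01 -0.04  0.1 ] rot [-0.1 -0.   0. ]
shift [ 0.01 -0.04  0.1 ] rot [ 0.0e+00 -1.0e-01 -1.8e+02]
tcp [0.5396 0.0206 0.237 ] yaw -90.0 tilt z [ 1.2e-03 -1.0e-04 -1.0e+00] j6 1.47 F [ 0.3 -0.1  0.5] w 0.554 t 3.5333
shift [ 0.01 -0.04  0.09] rot [-0.1 -0.   0. ]
shift [ 0.01 -0.04  0.09] rot [ 0.0e+00 -1.0e-01 -1.8e+02]
tcp [0.5396 0.0206 0.2369] yaw -90.0 tilt z [ 1.e-03 -1.e-04 -1.e+00] j6 1.47 F [-0.6  0.1 -0.2] w 0.552 t 3.5833
```

View pics/w3c.png

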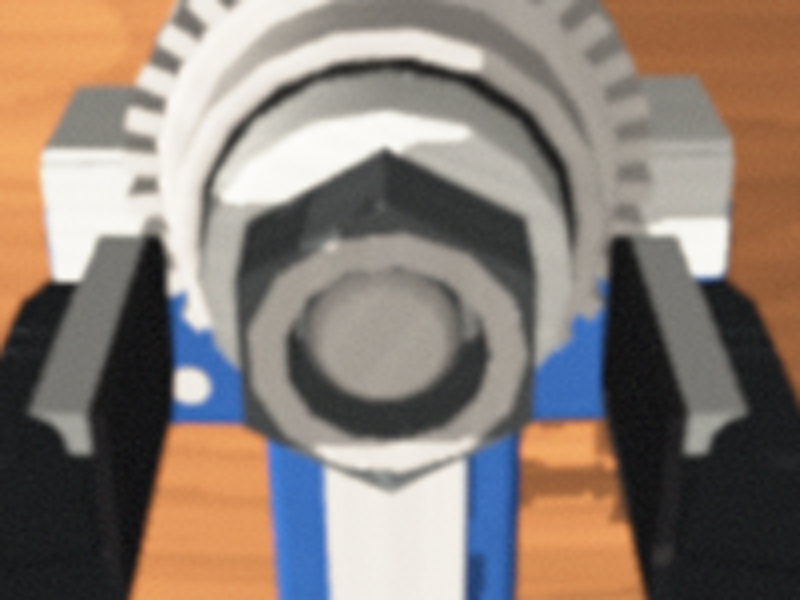

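```bash
python3 -m pendant '{"linear":[[0,0,0.1],[0,0,0.2],[0,0,0.2],[0,0,0.2],[0,0,0.2],[0,0,0.2],[0,0,0.2],[0,0,0.2],[0,0,0.2],[0,0,0.2]],"rotation":[[0,0,0],[0,0,0],[0,0,0],[0,0,0],[0,0,0],[0,0,0],[0,0,0],[0,0,0],[0,0,0],[0,0,0]],"grip":[0.45,0.45,1,1,1,1,1,1,1,1]}'
python3 -c "
from h import *
go([0.387,-0.311,.28],-90)"
```

```text
time: 4.42
tool_pos: [0.54, 0.019, 0.2369]
tool_rot: [-0.001, -0.707, 0.707, -0.002]
contact_force: [-3.2, -4.8, 8.1]
gripper_width: 0.334
shift [33.02 15.27 -4.21] rot [-0.1 -0.2 -0. ]
shift [33.02 15.27 -4.21] rot [ -0.4   0.2 180. ]
tcp [0.54   0.019  0.2369] yaw -90.0 tilt z [ 0.0022 -0.0041 -1.    ] j6 1.47 F [-3.2 -4.8  8.1] w 0.334 t 4.4167
```

```bash
python3 -m pendant '{"linear":[[0,0,-0.2],[0,0,-0.6],[0,0,-1.2],[0,0,-2],[0,0,-3],[0,0,-4],[0,0,-5],[0,0,-5.6],[0,0,-6],[0,0,-6]],"rotation":[[0,0,0],[0,0,0],[0,0,0],[0,0,0],[0,0,0],[0,0,0],[0,0,0],[0,0,0],[0,0,0],[0,0,0]],"grip":[1,1,1,1,1,1,1,1,1,1]}'
python3 - <<'E'
from h import *
go([0.387,-0.311,.10],-90)
im,c=snap("wrist","w4")
cv2.imwrite("pics/w4c.png",cv2.resize(im[200:390,200:440],None,fx=3,fy=3,interpolation=cv2.INTER_CUBIC))
E
```

```text
time: 5.25
tool_pos: [0.5398, 0.0206, 0.296]
tool_rot: [-0.001, 0.707, -0.707, 0.001]
contact_force: [0.4, -0.2, -1.2]
gripper_width: 0.332
shift [33.16 15.34 19.56] rot [-0.1 -0.   0. ]
shift [33.16 15.34 19.56] rot [   0.    -0.2 -180. ]
tcp [0.5398 0.0206 0.296 ] yaw -90.0 tilt z [ 2.5e-03 -1.0e-04 -1.0e+00] j6 1.47 F [ 0.4 -0.2 -1.2] w 0.332 t 5.25
```

View pics/w4c.png

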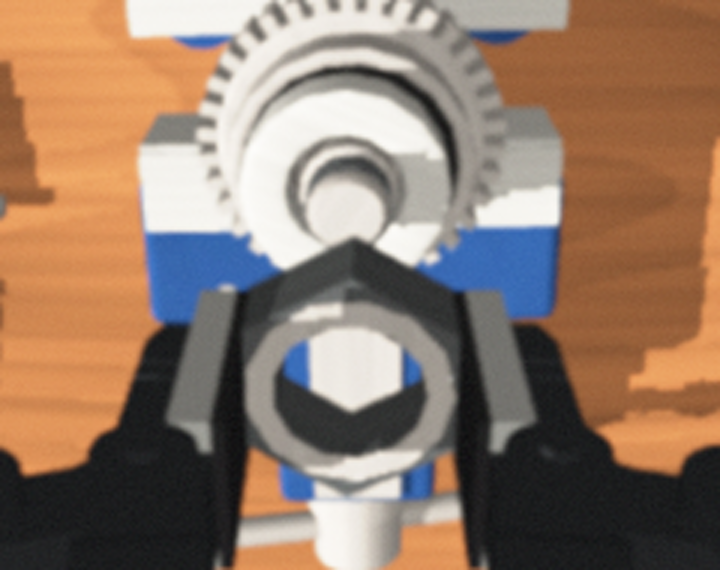

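Nut held centred, flats against the pads; the spacer stayed on the shaft.

```bash
python3 -m pendant '{"linear":[[2,0.9,0],[5.5,2.5,0],[9.3,4.3,0],[13,6,1],[16.8,7.8,2.5],[20.5,9.5,4],[24,11.1,6],[27.5,12.7,8],[30.5,14.1,9.5],[32.5,15,11]],"rotation":[[0,0,0],[0,0,0],[0,0,0],[0,0,0],[0,0,0],[0,0,0],[0,0,0],[0,0,0],[0,0,0],[0,0,0]],"grip":[1,1,1,1,1,1,1,1,1,1]}'
python3 -m pendant '{"linear":[[0.5,0.2,1],[0.7,0.35,2.5],[0.7,0.35,4.5],[0.7,0.35,6.5],[0.7,0.35,8],[0.7,0.35,9],[0.7,0.35,9.6],[0.7,0.35,9.6],[0.7,0.35,9.6],[0.7,0.35,9.6]],"rotation":[[0,0,0],[0,0,0],[0,0,0],[0,0,0],[0,0,0],[0,0,0],[0,0,0],[0,0,0],[0,0,0],[0,0,0]],"grip":[1,1,1,1,1,1,1,1,1,1]}'
python3 - <<'E'
from h import *
go([0.387,-0.311,.0264],-90)
im,c=snap("wrist","w5")
t,M,s=pose()
for dz in(.018,.02,.022,.024): print(dz,w2pix("wrist",t+M@[0,-.0173,dz],c).round(1))
E
```

```text
time: 6.13
tool_pos: [0.3872, -0.3064, 0.1826]
tool_rot: [-0.0, -0.706, 0.708, 0.001]
contact_force: [-0.3, 0.2, -0.0]
gripper_width: 0.336
time: 6.97
tool_pos: [0.3865, -0.3119, 0.0895]
tool_rot: [-0.0, 0.707, -0.707, 0.001]
contact_force: [-0.6, -1.0, -0.1]
gripper_width: 0.335
shift [-0.1  -0.04  6.31] rot [-0.1 -0.1  0. ]
shift [-0.1  -0.04  6.31] rot [ 1.0e-01 -1.0e-01 -1.8e+02]
tcp [ 0.3865 -0.3119  0.0895] yaw -90.0 tilt z [ 0.0014 -0.0014 -1.    ] j6 0.74 F [-0.6 -1.  -0.1] w 0.335 t 6.9667
0.018 [319.8 283.1]
0.02 [319.7 281.1]
0.022 [319.7 279.1]
0.024 [319.7 277.2]
```

View pics/w5.png

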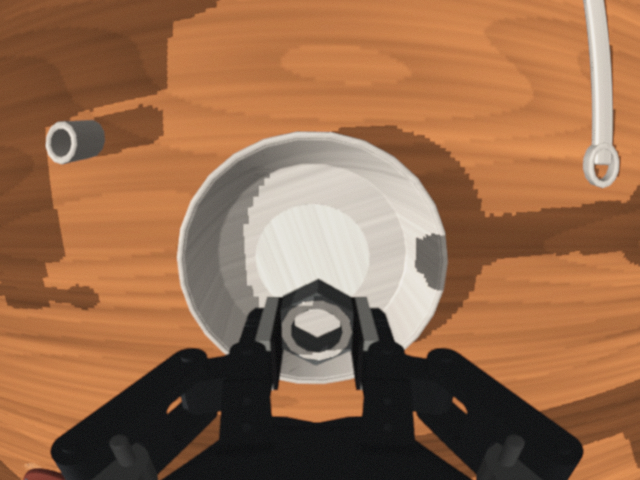

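Dish rim is centred about (313,257); the nut is held level over the dish, and its underside is 22 mm below the TCP.

```bash
python3 -m pendant '{"linear":[[-0.1,0,1],[-0.1,0,2.5],[-0.1,0,4],[-0.1,0,5],[-0.1,0,5.6],[-0.1,0,5.9],[-0.1,0,6.0],[-0.1,0,6.1],[-0.1,0,6.1],[-0.1,0,6.1]],"rotation":[[0,0,0],[0,0,0],[0,0,0],[0,0,0],[0,0,0],[0,0,0],[0,0,0],[0,0,0],[0,0,0],[0,0,0]],"grip":[1,1,1,1,1,1,1,1,1,1]}'
python3 -c "
from h import *
manip.grab_frame('wrist');go([0.387,-0.311,.0264],-90)"
```

```text
time: 7.85
tool_pos: [0.3862, -0.3108, 0.028]
tool_rot: [0.0, 0.707, -0.707, 0.001]
contact_force: [-0.4, 0.6, -1.1]
gripper_width: 0.332
shift [ 0.02 -0.08  0.16] rot [-0.  -0.1  0. ]
shift [ 0.02 -0.08  0.16] rot [ 1.0e-01 -1.0e-01 -1.8e+02]
tcp [ 0.3862 -0.3108  0.028 ] yaw -90.0 tilt z [ 9.e-04 -9.e-04 -1.e+00] j6 0.74 F [-0.3  0.5 -0.6] w 0.33 t 7.9
```

```bash
python3 -m pendant '{"linear":[[0,0,0.05],[0,0,0.1],[0,0,0.1],[0,0,0.15],[0,0,0.15],[0,0,0.18],[0,0,0.18],[0,0,0.18],[0,0,0.18],[0,0,0.18]],"rotation":[[0,0,0],[0,0,0],[0,0,0],[0,0,0],[0,0,0],[0,0,0],[0,0,0],[0,0,0],[0,0,0],[0,0,0]],"grip":[1,1,1,1,1,1,1,1,1,1]}'
```

```text
time: 8.73
tool_pos: [0.3859, -0.3105, 0.0258]
tool_rot: [0.0, 0.707, -0.707, 0.0]
contact_force: [-1.8, 0.5, 5.2]
gripper_width: 0.331
```

```bash
python3 -m pendant '{"linear":[[0,0,-0.05],[0,0,-0.05],[0,0,-0.05],[0,0,-0.05],[0,0,-0.05],[0,0,-0.5],[0,0,-1.5],[0,0,-3],[0,0,-5],[0,0,-7]],"rotation":[[0,0,0],[0,0,0],[0,0,0],[0,0,0],[0,0,0],[0,0,0],[0,0,0],[0,0,0],[0,0,0],[0,0,0]],"grip":[0.5,0.5,0.5,0.5,0.5,0.5,0.5,0.5,0.5,0.5]}'
python3 -m pendant '{"linear":[[0,0,-3],[0,0,-6],[0,0,-9],[0,0,-12],[0,0,-15],[0,0,-18],[0,0,-20],[0,0,-20],[0,0,-20],[0,0,-20]],"rotation":[[0,0,0],[0,0,0],[0,0,0],[0,0,0],[0,0,0],[0,0,0],[0,0,0],[0,0,0],[0,0,0],[0,0,0]],"grip":[0.38,0.38,0.38,0.38,0.38,0.38,0.38,0.38,0.38,0.38]}'
python3 - <<'E'
from h import *
im,c=snap("wrist","w6")
print(w2pix("wrist",[.386,-.3105,.018],c))
go([0.54,0.0205,.30],-90)
cv2.imwrite("pics/w6c.png",cv2.resize(im[130:370,160:480],(640,480)))
E
```

```text
time: 9.57
tool_pos: [0.3857, -0.3103, 0.0968]
tool_rot: [-0.0, 0.707, -0.707, -0.0]
contact_force: [0.1, 0.4, -0.4]
gripper_width: 0.504
time: 10.4
tool_pos: [0.3855, -0.31, 0.2947]
tool_rot: [-0.0, 0.707, -0.707, -0.001]
contact_force: [0.2, -0.1, 0.0]
gripper_width: 0.625
[318.28147887 197.90816786]
shift [-33.03 -15.47  -0.58] rot [0.1 0.1 0. ]
shift [-33.03 -15.47  -0.58] rot [  -0.2    0.2 -180. ]
tcp [ 0.3853 -0.3098  0.2938] yaw -90.0 tilt z [-0.0018  0.002  -1.    ] j6 0.74 F [ 0.1  0.  -0.9] w 0.618 t 10.45
```

View pics/w6c.png

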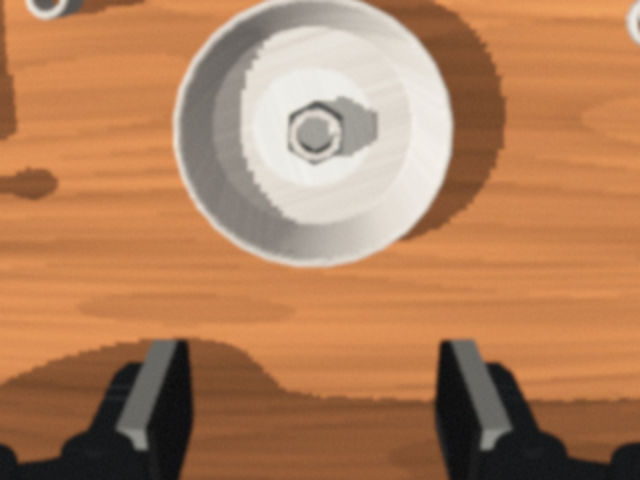

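Nut lies flat in the centre of the dish, at crop (315,132). On to the spacer.

```bash
python3 -m pendant '{"linear":[[-2.5,-1.2,0],[-6,-2.8,0],[-9.7,-4.5,0],[-13.4,-6.3,0],[-17.1,-8,0],[-20.8,-9.7,0],[-24.5,-11.5,0],[-28,-13.1,0],[-31,-14.5,0],[-33,-15.5,0]],"rotation":[[0,0,0],[0,0,0],[0,0,0],[0,0,0],[0,0,0],[0,0,0],[0,0,0],[0,0,0],[0,0,0],[0,0,0]],"grip":[0.38,0.38,0.38,0.38,0.38,0.38,0.38,0.38,0.38,0.38]}'
python3 -m pendant '{"linear":[[0,0,1],[0,0,2],[0,0,3],[0,0,4],[0,0,4],[0,0,4],[0,0,4],[0,0,4],[0,0,4],[0,0,4]],"rotation":[[0,0,0],[0,0,0],[0,0,0],[0,0,0],[0,0,0],[0,0,0],[0,0,0],[0,0,0],[0,0,0],[0,0,0]],"grip":[0.38,0.38,0.38,0.38,0.38,0.38,0.38,0.38,0.38,0.38]}'
python3 - <<'E'
from h import *
im,c=snap("wrist","w7"); go([0.54,0.0205,.2215],-90)
cv2.imwrite("pics/w7c.png",cv2.resize(im[200:390,200:440],None,fx=3,fy=3,interpolation=cv2.INTER_CUBIC))
E
```

```text
time: 11.28
tool_pos: [0.5406, 0.0227, 0.2931]
tool_rot: [0.001, 0.708, -0.706, -0.002]
contact_force: [0.2, 0.1, -0.2]
gripper_width: 0.615
time: 12.12
tool_pos: [0.5411, 0.0194, 0.2563]
tool_rot: [0.0, -0.707, 0.707, -0.001]
contact_force: [0.4, 0.2, 0.5]
gripper_width: 0.619
shift [-0.1   0.11  3.47] rot [-0.1 -0.  -0. ]
shift [-0.1   0.11  3.47] rot [-0.0e+00  1.0e-01  1.8e+02]
tcp [0.5411 0.0195 0.2562] yaw -90.0 tilt z [ 1.1e-03 -1.0e-04 -1.0e+00] j6 1.47 F [ 0.5  0.2 -0.7] w 0.62 t 12.1667
```

View pics/w7c.png

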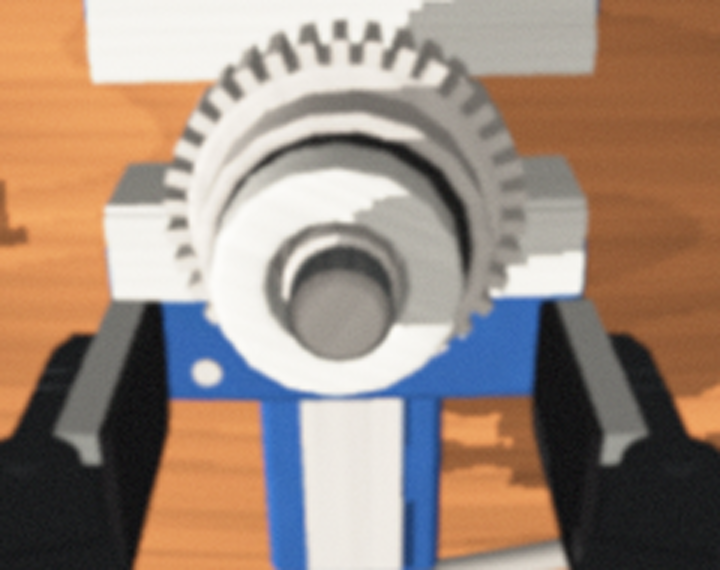

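Spacer centre is at crop x 340 against jaw midline 350, so I'll shift 1.5 mm.

```bash
python3 -m pendant '{"linear":[[-0.15,0.08,0.5],[-0.15,0.08,1.5],[-0.15,0.08,2.3],[-0.15,0.08,3.0],[-0.15,0.08,3.3],[-0.15,0.08,3.4],[-0.15,0.08,3.4],[-0.15,0.08,3.4],[-0.15,0.08,3.4],[-0.15,0.08,3.4]],"rotation":[[0,0,0],[0,0,0],[0,0,0],[0,0,0],[0,0,0],[0,0,0],[0,0,0],[0,0,0],[0,0,0],[0,0,0]],"grip":[0.38,0.38,0.38,0.38,0.38,0.38,0.38,0.38,0.38,0.38]}'
python3 -m pendant '{"linear":[[0,0,0],[0,0,0],[0,0,0],[0,0,0],[0,0,0],[0,0,0],[0,0,0],[0,0,0],[0,0,0],[0,0,0]],"rotation":[[0,0,0],[0,0,0],[0,0,0],[0,0,0],[0,0,0],[0,0,0],[0,0,0],[0,0,0],[0,0,0],[0,0,0]],"grip":[1,1,1,1,1,1,1,1,1,1]}'
```

```text
time: 13.0
tool_pos: [0.5403, 0.021, 0.2221]
tool_rot: [-0.0, 0.707, -0.707, 0.0]
contact_force: [-0.2, 0.1, 0.8]
gripper_width: 0.62
time: 13.83
tool_pos: [0.5405, 0.021, 0.2225]
tool_rot: [-0.001, 0.707, -0.707, 0.001]
contact_force: [-0.9, -0.0, 5.8]
gripper_width: 0.46
```

```bash
python3 -m pendant '{"linear":[[0,0,-0.2],[0,0,-0.6],[0,0,-1.2],[0,0,-2],[0,0,-3],[0,0,-4],[0,0,-5],[0,0,-5.6],[0,0,-6],[0,0,-6]],"rotation":[[0,0,0],[0,0,0],[0,0,0],[0,0,0],[0,0,0],[0,0,0],[0,0,0],[0,0,0],[0,0,0],[0,0,0]],"grip":[1,1,1,1,1,1,1,1,1,1]}'
python3 - <<'E'
from h import *
im,c=snap("wrist","w8"); go([0.6503,0.2678,.0515],-90);t,M,s=pose()
for dz in(.016,.019,.022,.025): print(dz,w2pix("wrist",t+M@[0,-.021,dz],c).round(1))
cv2.imwrite("pics/w8c.png",cv2.resize(im[200:390,200:440],None,fx=3,fy=3,interpolation=cv2.INTER_CUBIC))
E
```

```text
time: 14.67
tool_pos: [0.5405, 0.021, 0.2831]
tool_rot: [-0.001, 0.707, -0.707, 0.001]
contact_force: [0.3, -1.0, -0.9]
gripper_width: 0.457
shift [-24.67 -10.99  23.07] rot [-0.1 -0.   0. ]
shift [-24.67 -10.99  23.07] rot [ 0.0e+00 -1.0e-01 -1.8e+02]
tcp [0.5402 0.0211 0.2821] yaw -90.0 tilt z [ 1.e-03 -1.e-04 -1.e+00] j6 1.47 F [ 0.5 -0.4 -0.4] w 0.461 t 14.7167
0.016 [319.4 276.5]
0.019 [319.3 273.6]
0.022 [319.3 270.8]
0.025 [319.2 268.1]
```

View pics/w8c.png

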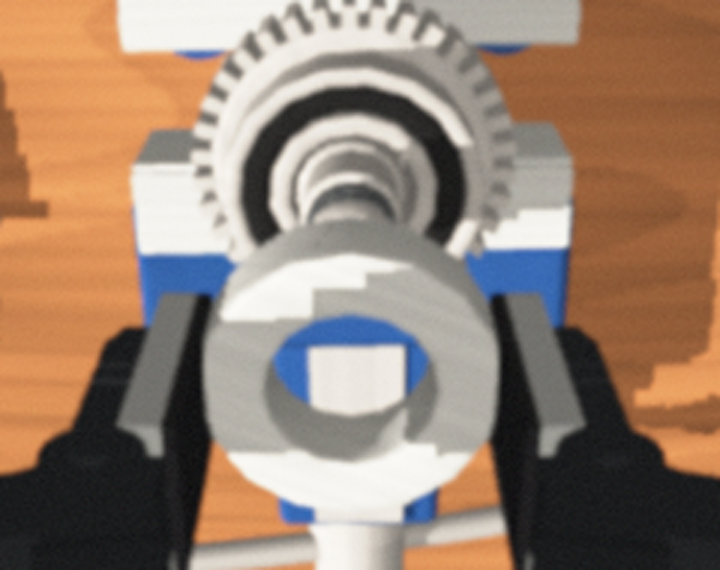

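Spacer held level with the bearing left behind. Now to the plate.

```bash
python3 -m pendant '{"linear":[[-2,-0.9,0],[-5,-2.2,0],[-8.3,-3.7,0],[-11.6,-5.2,1.5],[-15,-6.7,4],[-18,-8,6.5],[-20.8,-9.3,9],[-23,-10.3,11.5],[-24.4,-10.9,13.5],[-24.7,-11,15]],"rotation":[[0,0,0],[0,0,0],[0,0,0],[0,0,0],[0,0,0],[0,0,0],[0,0,0],[0,0,0],[0,0,0],[0,0,0]],"grip":[1,1,1,1,1,1,1,1,1,1]}'
python3 -m pendant '{"linear":[[0,0,1],[0,0,2.5],[0,0,4],[0,0,5.5],[0,0,6.5],[0,0,7.1],[0,0,7.4],[0,0,7.5],[0,0,7.5],[0,0,7.5]],"rotation":[[0,0,0],[0,0,0],[0,0,0],[0,0,0],[0,0,0],[0,0,0],[0,0,0],[0,0,0],[0,0,0],[0,0,0]],"grip":[1,1,1,1,1,1,1,1,1,1]}'
python3 - <<'E'
from h import *
im,c=snap("wrist","w9"); go([0.6503,0.2678,.0515],-90)
E
```

```text
time: 15.55
tool_pos: [0.6488, 0.2701, 0.1273]
tool_rot: [0.002, 0.708, -0.706, -0.001]
contact_force: [-0.5, -0.4, -0.7]
gripper_width: 0.459
time: 16.38
tool_pos: [0.6507, 0.2683, 0.0576]
tool_rot: [-0.001, 0.707, -0.707, 0.0]
contact_force: [-0.2, 0.1, -0.2]
gripper_width: 0.459
shift [0.05 0.04 0.62] rot [-0.1  0.   0. ]
shift [0.05 0.04 0.62] rot [  -0.    -0.2 -180. ]
tcp [0.6507 0.2683 0.0577] yaw -90.0 tilt z [ 1.8e-03  5.0e-04 -1.0e+00] j6 1.86 F [ 0.4 -0.4 -0.7] w 0.459 t 16.4333
```

```bash
python3 -m pendant '{"linear":[[0,0,0.1],[0,0,0.25],[0,0,0.35],[0,0,0.4],[0,0,0.45],[0,0,0.5],[0,0,0.5],[0,0,0.55],[0,0,0.55],[0,0,0.55]],"rotation":[[0,0,0],[0,0,0],[0,0,0],[0,0,0],[0,0,0],[0,0,0],[0,0,0],[0,0,0],[0,0,0],[0,0,0]],"grip":[1,1,1,1,1,1,1,1,1,1]}'
```

```text
time: 17.27
tool_pos: [0.6501, 0.2681, 0.0516]
tool_rot: [-0.0, 0.707, -0.707, 0.0]
contact_force: [-1.7, -1.4, 3.4]
gripper_width: 0.458
```

```bash
python3 -m pendant '{"linear":[[0,0,0.03],[0,0,0.03],[0,0,0],[0,0,0],[0,0,0],[0,0,-0.5],[0,0,-1.5],[0,0,-3],[0,0,-5],[0,0,-7]],"rotation":[[0,0,0],[0,0,0],[0,0,0],[0,0,0],[0,0,0],[0,0,0],[0,0,0],[0,0,0],[0,0,0],[0,0,0]],"grip":[0.38,0.38,0.38,0.38,0.38,0.38,0.38,0.38,0.38,0.38]}'
python3 -m pendant '{"linear":[[0,0,-3],[0,0,-6],[0,0,-9],[0,0,-12],[0,0,-14],[0,0,-16],[0,0,-17],[0,0,-17],[0,0,-17],[0,0,-17]],"rotation":[[0,0,0],[0,0,0],[0,0,0],[0,0,0],[0,0,0],[0,0,0],[0,0,0],[0,0,0],[0,0,0],[0,0,0]],"grip":[0.25,0.25,0.25,0.25,0.25,0.25,0.25,0.25,0.25,0.25]}'
python3 - <<'E'
from h import *
im,c=snap("wrist","w10")
print("pred",w2pix("wrist",[.6501,.2681,.044],c)); 
h=im.astype(int); m=((h.min(2)>120)&(h.max(2)-h.min(2)<50)).astype(np.uint8)
n,l,st,ce=cv2.connectedComponentsWithStats(m)
for i in range(1,n):
    if st[i,4]>200: print(st[i],ce[i].round(1),pix2w("wrist",*ce[i],.044,c).round(4))
go([0.54,0.0205,.30],-90)
E
```

```text
time: 18.1
tool_pos: [0.6501, 0.2682, 0.1231]
tool_rot: [-0.0, 0.707, -0.707, 0.0]
contact_force: [-0.2, -0.4, 0.4]
gripper_width: 0.621
time: 18.93
tool_pos: [0.6494, 0.2679, 0.2894]
tool_rot: [0.001, 0.707, -0.707, -0.001]
contact_force: [0.2, -0.1, -0.1]
gripper_width: 0.75
pred [317.37625804 203.45940039]
[ 326    6   60   64 2240] [350.9  41.5] [0.8126 0.2357 0.044 ]
[520  13  16  77 376] [527.8  51.2] [0.8248 0.0419 0.044 ]
[ 99 169  25  88 945] [110.7 212.1] [0.645  0.5008 0.044 ]
[ 544  171   61   60 2983] [574.3 201. ] [ 0.6608 -0.0398  0.044 ]
[475 179  17  17 235] [483.1 187.1] [0.6707 0.0915 0.044 ]
[ 295  181   42   43 1093] [315.6 202.1] [0.6515 0.2699 0.044 ]
[463 284  17  18 209] [471.1 291.8] [0.5481 0.0892 0.044 ]
[121 297  50  38 705] [143.1 318.6] [0.5104 0.4821 0.044 ]
[ 496  297  144   94 7897] [573.2 344.8] [ 0.4523 -0.1022  0.044 ]
[385 308   8  46 251] [388.8 331. ] [0.4999 0.1847 0.044 ]
[ 233  360  113   63 2650] [294.8 389.5] [0.4116 0.2967 0.044 ]
[  4 365  24  36 504] [ 15.  382.6] [0.3512 0.7961 0.044 ]
[438 429  37  18 222] [454.9 436.3] [0.2999 0.0601 0.044 ]
shift [24.74 10.93 -1.07] rot [ 0.2 -0.1  0. ]
shift [24.74 10.93 -1.07] rot [ 1.0e-01  3.0e-01 -1.8e+02]
tcp [0.6492 0.2679 0.2887] yaw -90.0 tilt z [-0.0034 -0.001  -1.    ] j6 1.86 F [-0.4  0.1 -0.1] w 0.752 t 18.9833
```

The spacer shows as a round 42x43 px blob at its intended spot. Now the bearing.

```bash
python3 -m pendant '{"linear":[[2,0.9,0],[4.8,2.1,0],[8,3.5,0],[11.3,5,0],[14.5,6.4,0],[17.7,7.8,0],[20.5,9,0],[22.8,10,0],[24.3,10.7,0],[24.7,10.9,0]],"rotation":[[0,0,0],[0,0,0],[0,0,0],[0,0,0],[0,0,0],[0,0,0],[0,0,0],[0,0,0],[0,0,0],[0,0,0]],"grip":[0.25,0.25,0.25,0.25,0.25,0.25,0.25,0.25,0.25,0.25]}'
python3 -m pendant '{"linear":[[0,0,1.5],[0,0,3],[0,0,4],[0,0,5],[0,0,5.5],[0,0,5.5],[0,0,5.5],[0,0,5.5],[0,0,5.5],[0,0,5.5]],"rotation":[[0,0,0],[0,0,0],[0,0,0],[0,0,0],[0,0,0],[0,0,0],[0,0,0],[0,0,0],[0,0,0],[0,0,0]],"grip":[0.25,0.25,0.25,0.25,0.25,0.25,0.25,0.25,0.25,0.25]}'
python3 - <<'E'
from h import *
im,c=snap("wrist","w11"); go([0.54,0.021,.2055],-90)
cv2.imwrite("pics/w11c.png",cv2.resize(im[200:390,200:440],None,fx=3,fy=3,interpolation=cv2.INTER_CUBIC))
E
```

```text
time: 19.82
tool_pos: [0.5396, 0.0192, 0.2892]
tool_rot: [-0.001, -0.706, 0.708, 0.001]
contact_force: [0.5, -0.3, 0.1]
gripper_width: 0.749
time: 20.65
tool_pos: [0.5414, 0.0211, 0.2369]
tool_rot: [-0.0, 0.707, -0.707, 0.001]
contact_force: [-1.1, -0.8, 0.2]
gripper_width: 0.756
shift [0.01 0.14 3.13] rot [-0.1 -0.   0. ]
shift [0.01 0.14 3.13] rot [ 0.0e+00 -1.0e-01 -1.8e+02]
tcp [0.5414 0.0211 0.2368] yaw -90.0 tilt z [ 1.4e-03 -1.0e-04 -1.0e+00] j6 1.47 F [-0.6 -0.1 -0.3] w 0.751 t 20.7
```

View pics/w11c.png

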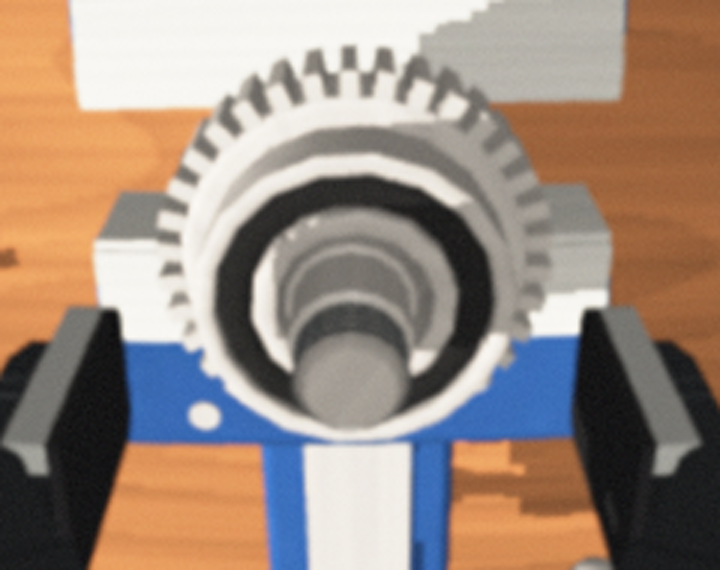

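Bearing is centred between the jaws (355 against 350). Descend and grip.

```bash
python3 -m pendant '{"linear":[[0,0.1,0.5],[0,0.1,1.2],[0,0.1,2],[0,0.1,2.6],[0,0.1,3],[0,0.1,3.1],[0,0.1,3.1],[0,0.1,3.1],[0,0.1,3.1],[0,0.1,3.1]],"rotation":[[0,0,0],[0,0,0],[0,0,0],[0,0,0],[0,0,0],[0,0,0],[0,0,0],[0,0,0],[0,0,0],[0,0,0]],"grip":[0.25,0.25,0.25,0.25,0.25,0.25,0.25,0.25,0.25,0.25]}'
python3 -m pendant '{"linear":[[0,0,0],[0,0,0],[0,0,0],[0,0,0],[0,0,0],[0,0,0],[0,0,0],[0,0,0],[0,0,0],[0,0,0]],"rotation":[[0,0,0],[0,0,0],[0,0,0],[0,0,0],[0,0,0],[0,0,0],[0,0,0],[0,0,0],[0,0,0],[0,0,0]],"grip":[1,1,1,1,1,1,1,1,1,1]}'
python3 -m pendant '{"linear":[[0,0,-0.2],[0,0,-0.6],[0,0,-1.2],[0,0,-2],[0,0,-3],[0,0,-4],[0,0,-5],[0,0,-6],[0,0,-7],[0,0,-7.5]],"rotation":[[0,0,0],[0,0,0],[0,0,0],[0,0,0],[0,0,0],[0,0,0],[0,0,0],[0,0,0],[0,0,0],[0,0,0]],"grip":[1,1,1,1,1,1,1,1,1,1]}'
python3 - <<'E'
from h import *
im,c=snap("wrist","w12"); go([0.6214,-0.2646,.0245],-100);t,M,s=pose()
E
```

```text
time: 21.53
tool_pos: [0.5403, 0.0211, 0.2055]
tool_rot: [-0.0, 0.707, -0.707, 0.0]
contact_force: [-0.6, 0.1, 0.1]
gripper_width: 0.754
time: 22.37
tool_pos: [0.5406, 0.021, 0.2062]
tool_rot: [-0.001, 0.707, -0.707, 0.001]
contact_force: [-0.5, -0.3, 5.7]
gripper_width: 0.584
time: 23.2
tool_pos: [0.5406, 0.021, 0.2824]
tool_rot: [-0.001, 0.707, -0.707, 0.001]
contact_force: [0.2, 0.8, -1.2]
gripper_width: 0.58
shift [28.55 -7.94 25.89] rot [-0.2 -0.  10. ]
shift [28.55 -7.94 25.89] rot [   0.    -0.3 -170. ]
tcp [0.5409 0.021  0.283 ] yaw -90.0 tilt z [ 3.9e-03 -4.0e-04 -1.0e+00] j6 1.47 F [ 0.4  0.2 -0.6] w 0.584 t 23.25
```

```bash
python3 -m pendant '{"linear":[[2,-0.6,0],[5,-1.4,0],[8.3,-2.3,0],[12,-3.3,0],[15.7,-4.4,1],[19.4,-5.4,3],[22.8,-6.4,5],[25.6,-7.2,7.5],[27.7,-7.7,10],[28.5,-7.9,12.5]],"rotation":[[0,0,1],[0,0,3],[0,0,5],[0,0,7],[0,0,9],[0,0,10],[0,0,10],[0,0,10],[0,0,10],[0,0,10]],"grip":[1,1,1,1,1,1,1,1,1,1]}'
python3 -m pendant '{"linear":[[0,0,1],[0,0,2.5],[0,0,4.5],[0,0,6.5],[0,0,8.5],[0,0,10.3],[0,0,11.5],[0,0,12.2],[0,0,12.5],[0,0,12.6]],"rotation":[[0,0,0],[0,0,0],[0,0,0],[0,0,0],[0,0,0],[0,0,0],[0,0,0],[0,0,0],[0,0,0],[0,0,0]],"grip":[1,1,1,1,1,1,1,1,1,1]}'
python3 - <<'E'
from h import *
im,c=snap("wrist","w13"); go([0.6214,-0.2646,.0242],-100)
E
```

```text
time: 24.08
tool_pos: [0.6191, -0.2672, 0.1534]
tool_rot: [-0.0, -0.642, 0.767, -0.0]
contact_force: [0.2, 1.0, -1.6]
gripper_width: 0.585
time: 24.92
tool_pos: [0.6194, -0.2636, 0.0294]
tool_rot: [0.0, -0.643, 0.766, -0.0]
contact_force: [-0.2, 0.2, -0.9]
gripper_width: 0.584
shift [ 0.04 -0.19  0.56] rot [-0.1 -0.   0. ]
shift [ 0.04 -0.19  0.56] rot [ 0.0e+00 -1.0e-01 -1.8e+02]
tcp [ 0.6196 -0.2639  0.0298] yaw -100.0 tilt z [ 1.1e-03 -6.0e-04 -1.0e+00] j6 1.23 F [-0.5 -0.4 -0.8] w 0.584 t 24.9667
```

```bash
python3 -m pendant '{"linear":[[0,0,0.15],[0,0,0.3],[0,0,0.38],[0,0,0.42],[0,0,0.46],[0,0,0.5],[0,0,0.53],[0,0,0.56],[0,0,0.56],[0,0,0.56]],"rotation":[[0,0,0],[0,0,0],[0,0,0],[0,0,0],[0,0,0],[0,0,0],[0,0,0],[0,0,0],[0,0,0],[0,0,0]],"grip":[1,1,1,1,1,1,1,1,1,1]}'
```

```text
time: 25.8
tool_pos: [0.6191, -0.264, 0.0242]
tool_rot: [-0.0, -0.643, 0.766, -0.0]
contact_force: [-3.5, 1.3, 5.2]
gripper_width: 0.585
```

```bash
python3 -m pendant '{"linear":[[0,0,0],[0,0,0],[0,0,0],[0,0,0],[0,0,0],[0,0,-0.5],[0,0,-1.5],[0,0,-3],[0,0,-5],[0,0,-7]],"rotation":[[0,0,0],[0,0,0],[0,0,0],[0,0,0],[0,0,0],[0,0,0],[0,0,0],[0,0,0],[0,0,0],[0,0,0]],"grip":[0.25,0.25,0.25,0.25,0.25,0.25,0.25,0.25,0.25,0.25]}'
python3 -m pendant '{"linear":[[0,0,-3],[0,0,-6],[0,0,-9],[0,0,-12],[0,0,-15],[0,0,-18],[0,0,-19],[0,0,-19],[0,0,-19],[0,0,-19]],"rotation":[[0,0,0],[0,0,0],[0,0,0],[0,0,0],[0,0,0],[0,0,0],[0,0,0],[0,0,0],[0,0,0],[0,0,0]],"grip":[0,0,0,0,0,0,0,0,0,0]}'
python3 - <<'E'
from h import *
im,c=snap("wrist","w14")
print("pred",w2pix("wrist",[.6191,-.264,.019],c)); 
go([0.54,0.021,.29],-100)
E
```

```text
time: 26.63
tool_pos: [0.6192, -0.264, 0.0955]
tool_rot: [0.0, -0.643, 0.766, -0.0]
contact_force: [0.8, -0.6, 0.9]
gripper_width: 0.743
time: 27.47
tool_pos: [0.6182, -0.2634, 0.281]
tool_rot: [-0.001, -0.643, 0.766, 0.002]
contact_force: [0.6, 0.8, -0.1]
gripper_width: 0.999
pred [318.3758303  199.40207619]
shift [-26.65  12.62  -0.87] rot [0.3 0.1 0. ]
shift [-26.65  12.62  -0.87] rot [-1.0e-01  4.0e-01 -1.8e+02]
tcp [ 0.618  -0.2633  0.2803] yaw -100.0 tilt z [-0.0041  0.0024 -1.    ] j6 1.23 F [-0.8  0.3 -1.1] w 0.999 t 27.5167
```

```bash
python3 -m pendant '{"linear":[[-2,1,0],[-4.8,2.3,0],[-8,3.8,0],[-11.3,5.4,0],[-14.6,7,0],[-17.9,8.5,0],[-21,10,0],[-23.8,11.3,0],[-25.8,12.2,0],[-26.7,12.6,-0.5]],"rotation":[[0,0,0],[0,0,0],[0,0,0],[0,0,0],[0,0,0],[0,0,0],[0,0,0],[0,0,0],[0,0,0],[0,0,0]],"grip":[0,0,0,0,0,0,0,0,0,0]}'
python3 -m pendant '{"linear":[[0,0,1],[0,0,2.5],[0,0,4],[0,0,5],[0,0,5.5],[0,0,5.5],[0,0,5.5],[0,0,5.5],[0,0,5.5],[0,0,5.5]],"rotation":[[0,0,0],[0,0,0],[0,0,0],[0,0,0],[0,0,0],[0,0,0],[0,0,0],[0,0,0],[0,0,0],[0,0,0]],"grip":[0,0,0,0,0,0,0,0,0,0]}'
python3 - <<'E'
from h import *
im,c=snap("wrist","w15"); go([0.54,0.021,.184],-100)
a=cv2.resize(im[190:390,200:440],None,fx=1.6,fy=1.6,interpolation=cv2.INTER_CUBIC)
i=cv2.imread("pics/w14.png"); b=cv2.resize(i[100:300,200:440],None,fx=1.6,fy=1.6,interpolation=cv2.INTER_CUBIC)
cv2.imwrite("pics/w15c.png",np.hstack([a,b]))
E
```

```text
time: 28.35
tool_pos: [0.5391, 0.0235, 0.285]
tool_rot: [-0.002, -0.644, 0.765, 0.002]
contact_force: [0.7, -1.5, 0.3]
gripper_width: 1.002
time: 29.18
tool_pos: [0.5418, 0.0208, 0.2344]
tool_rot: [0.001, -0.643, 0.766, -0.001]
contact_force: [-0.4, 0.3, -0.2]
gripper_width: 1.003
shift [0.01 0.17 5.03] rot [-0.1  0.   0. ]
shift [0.01 0.17 5.03] rot [-0.0e+00 -1.0e-01 -1.8e+02]
tcp [0.5417 0.0208 0.2343] yaw -100.0 tilt z [ 1.4e-03 -2.0e-04 -1.0e+00] j6 1.65 F [-0.6 -0.3 -0.4] w 1.0 t 29.2333
```

View pics/w15c.png

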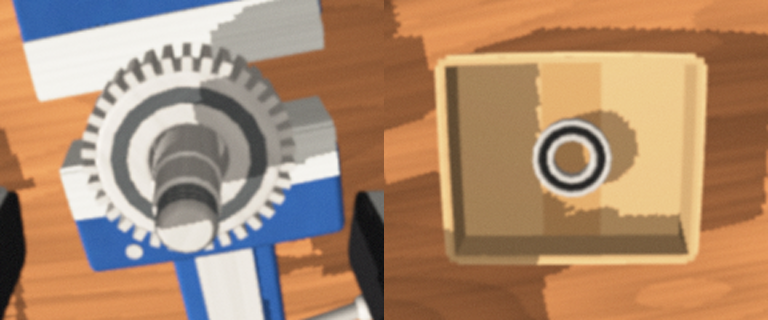

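The bearing lies flat, mid-carton. The gear (crop x about 189) is centred between the jaws (22 to 353). Descend and grip.

```bash
python3 -m pendant '{"linear":[[0,0.15,0.5],[0,0.15,1.3],[0,0.15,2.2],[0,0.15,3],[0,0.15,3.8],[0,0.15,4.4],[0,0.15,4.8],[0,0.15,5],[0,0.15,5],[0,0.15,5]],"rotation":[[0,0,0],[0,0,0],[0,0,0],[0,0,0],[0,0,0],[0,0,0],[0,0,0],[0,0,0],[0,0,0],[0,0,0]],"grip":[0,0,0,0,0,0,0,0,0,0]}'
python3 -m pendant '{"linear":[[0,0,0],[0,0,0],[0,0,0],[0,0,0],[0,0,0],[0,0,0],[0,0,0],[0,0,0],[0,0,0],[0,0,0]],"rotation":[[0,0,0],[0,0,0],[0,0,0],[0,0,0],[0,0,0],[0,0,0],[0,0,0],[0,0,0],[0,0,0],[0,0,0]],"grip":[1,1,1,1,1,1,1,1,1,1]}'
python3 -m pendant '{"linear":[[0,0,-0.2],[0,0,-0.6],[0,0,-1.2],[0,0,-2],[0,0,-3],[0,0,-4.2],[0,0,-5.5],[0,0,-7],[0,0,-8.5],[0,0,-9.5]],"rotation":[[0,0,0],[0,0,0],[0,0,0],[0,0,0],[0,0,0],[0,0,0],[0,0,0],[0,0,0],[0,0,0],[0,0,0]],"grip":[1,1,1,1,1,1,1,1,1,1]}'
python3 - <<'E'
from h import *
im,c=snap("wrist","w16"); go([0.3633,0.3235,.020],-101)
E
```

```text
time: 30.07
tool_pos: [0.54, 0.0212, 0.1836]
tool_rot: [0.0, -0.643, 0.766, -0.0]
contact_force: [-0.5, 0.5, -0.8]
gripper_width: 1.002
time: 30.9
tool_pos: [0.5406, 0.0211, 0.1847]
tool_rot: [0.001, -0.643, 0.766, -0.001]
contact_force: [0.9, -0.4, 4.1]
gripper_width: 0.762
time: 31.73
tool_pos: [0.5406, 0.0211, 0.2818]
tool_rot: [0.001, -0.643, 0.766, -0.001]
contact_force: [0.7, 0.1, -2.4]
gripper_width: 0.76
shift [-26.68  22.97  26.23] rot [-0.4  0.   1. ]
shift [-26.68  22.97  26.23] rot [-1.00e-01 -6.00e-01 -1.79e+02]
tcp [0.5414 0.021  0.2838] yaw -100.0 tilt z [ 7.e-03 -7.e-04 -1.e+00] j6 1.65 F [ 1.  -0.2 -1. ] w 0.758 t 31.7833
```

```bash
python3 -m pendant '{"linear":[[-2,1.7,0],[-4.7,4,0],[-7.7,6.6,0],[-10.8,9.3,0],[-13.9,12,0],[-17,14.6,1],[-20,17.2,2.5],[-22.8,19.6,4.5],[-25.2,21.6,6.5],[-26.6,22.8,8.5]],"rotation":[[0,0,0],[0,0,0],[0,0,0],[0,0,1],[0,0,1],[0,0,1],[0,0,1],[0,0,1],[0,0,1],[0,0,1]],"grip":[1,1,1,1,1,1,1,1,1,1]}'
python3 -m pendant '{"linear":[[0,0,1],[0,0,2.5],[0,0,4.5],[0,0,6.5],[0,0,8],[0,0,9],[0,0,9.5],[0,0,9.5],[0,0,9.5],[0,0,9.5]],"rotation":[[0,0,0],[0,0,0],[0,0,0],[0,0,0],[0,0,0],[0,0,0],[0,0,0],[0,0,0],[0,0,0],[0,0,0]],"grip":[1,1,1,1,1,1,1,1,1,1]}'
python3 - <<'E'
from h import *
im,c=snap("wrist","w17"); go([0.3633,0.3235,.0207],-101)
E
```

```text
time: 32.62
tool_pos: [0.3595, 0.3252, 0.193]
tool_rot: [0.001, -0.637, 0.771, 0.001]
contact_force: [1.1, 0.3, -3.2]
gripper_width: 0.762
time: 33.45
tool_pos: [0.3624, 0.3232, 0.0998]
tool_rot: [0.001, -0.636, 0.772, -0.0]
contact_force: [0.3, -0.3, -4.1]
gripper_width: 0.76
shift [-0.03 -0.07  7.92] rot [-0.1  0.1  0. ]
shift [-0.03 -0.07  7.92] rot [  -0.2   -0.2 -180. ]
tcp [0.3624 0.3232 0.0999] yaw -101.0 tilt z [ 0.0022  0.0014 -1.    ] j6 2.34 F [-0.2 -0.2 -3.6] w 0.758 t 33.5
```

```bash
python3 -m pendant '{"linear":[[0,-0.05,1],[0,-0.05,2.5],[0,-0.05,4],[0,-0.05,5.5],[0,-0.05,6.5],[0,-0.05,7],[0,-0.05,7.3],[0,-0.05,7.4],[0,-0.05,7.4],[0,-0.05,7.4]],"rotation":[[0,0,0],[0,0,0],[0,0,0],[0,0,0],[0,0,0],[0,0,0],[0,0,0],[0,0,0],[0,0,0],[0,0,0]],"grip":[1,1,1,1,1,1,1,1,1,1]}'
python3 -m pendant '{"linear":[[0,0,0.1],[0,0,0.2],[0,0,0.25],[0,0,0.3],[0,0,0.35],[0,0,0.4],[0,0,0.45],[0,0,0.5],[0,0,0.5],[0,0,0.5]],"rotation":[[0,0,0],[0,0,0],[0,0,0],[0,0,0],[0,0,0],[0,0,0],[0,0,0],[0,0,0],[0,0,0],[0,0,0]],"grip":[1,1,1,1,1,1,1,1,1,1]}'
```

```text
time: 34.33
tool_pos: [0.3626, 0.323, 0.0252]
tool_rot: [0.001, -0.636, 0.772, -0.0]
contact_force: [0.2, -0.3, -3.4]
gripper_width: 0.759
time: 35.17
tool_pos: [0.362, 0.3227, 0.0207]
tool_rot: [-0.001, -0.636, 0.772, -0.0]
contact_force: [-5.2, -2.9, 8.0]
gripper_width: 0.759
```

Contact with the floor (8 N). Open to about 80 mm, then lift.

```bash
python3 -m pendant '{"linear":[[0,0,-0.05],[0,0,-0.05],[0,0,-0.05],[0,0,-0.05],[0,0,-0.05],[0,0,-0.5],[0,0,-1.5],[0,0,-3],[0,0,-5],[0,0,-7]],"rotation":[[0,0,0],[0,0,0],[0,0,0],[0,0,0],[0,0,0],[0,0,0],[0,0,0],[0,0,0],[0,0,0],[0,0,0]],"grip":[0.06,0.06,0.06,0.06,0.06,0.06,0.06,0.06,0.06,0.06]}'
python3 -m pendant '{"linear":[[0,0,-3],[0,0,-6],[0,0,-9],[0,0,-12],[0,0,-15],[0,0,-17],[0,0,-18],[0,0,-18],[0,0,-18],[0,0,-18]],"rotation":[[0,0,0],[0,0,0],[0,0,0],[0,0,0],[0,0,0],[0,0,0],[0,0,0],[0,0,0],[0,0,0],[0,0,0]],"grip":[0.06,0.06,0.06,0.06,0.06,0.06,0.06,0.06,0.06,0.06]}'
python3 - <<'E'
from h import *
im,c=snap("wrist","w18"); s,_=snap("scene","s18"); go([.36,.32,.3])
a=cv2.resize(im,(400,300)); b=cv2.resize(s[180:390,100:520],(800,400-100),interpolation=cv2.INTER_CUBIC)
tp,_=snap("top","t18"); d=cv2.resize(tp[180:380,180:540],(400,300))
cv2.imwrite("pics/fin.png",np.vstack([np.hstack([a,d]),b]))
E
```

```text
time: 36.0
tool_pos: [0.3618, 0.3225, 0.0907]
tool_rot: [-0.0, -0.636, 0.772, 0.0]
contact_force: [1.6, 0.4, 0.9]
gripper_width: 0.939
time: 36.83
tool_pos: [0.3612, 0.3222, 0.2674]
tool_rot: [-0.002, -0.636, 0.772, 0.0]
contact_force: [0.2, -0.5, 0.3]
gripper_width: 0.939
shift [ 0.23  0.08 -3.29] rot [ 0.2 -0.2 -0. ]
shift [ 0.23  0.08 -3.29] rot [ -0.2  -0.2 180. ]
tcp [0.3611 0.3221 0.2671] yaw -101.0 tilt z [-0.0032 -0.0021 -1.    ] j6 2.34 F [ 0.6 -0.7 -0.1] w 0.942 t 36.9333
```

View pics/fin.png

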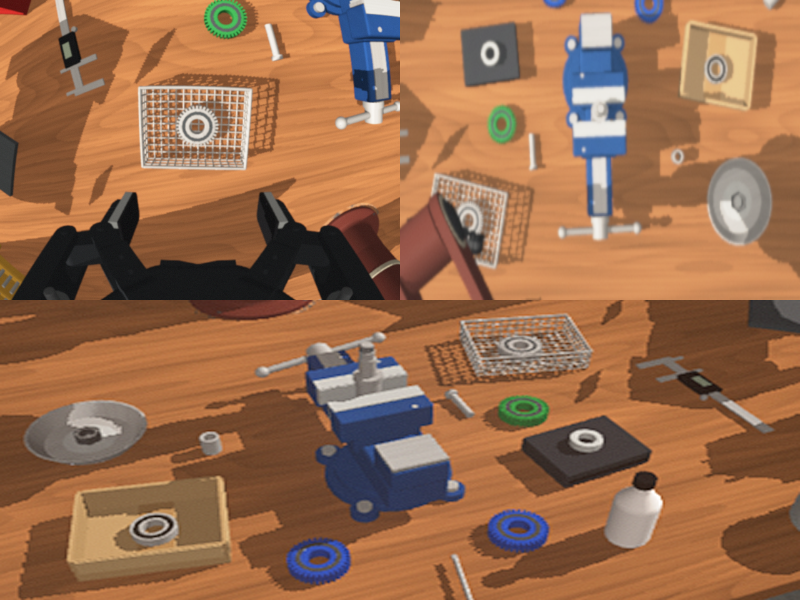

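All four parts lie flat and well inside their places, the shaft is bare and the calliper is untouched.

```bash
python3 -c "
from plant import manip
print(manip.job_done())"
```

```text
the job is handed in; nothing more can be done
None
```

The shaft is stripped and the job is handed in at about 37 s of the 128 s allowed. In order, I placed the nut in the dish, the spacer on the plate, the bearing in the carton and the gear in the basket. Each part was lowered until it touched lightly (3–8 N) before I released it.

The final wrist, top and scene pictures show all four parts lying flat near the middle of their places. The shaft is bare, the calliper shows no sign of being moved, and the arm stands clear with its force reading near zero. Two readings disagreed with what I expected. The fingertips stood about 15–17 mm ahead of the TCP with the jaws part open, not 22 mm, which I allowed for. The jaw opening also read 2–4 mm under the true part sizes, with no effect on the grasps. No check failed.

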